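# Clamp the document stand's foot tube with a U-bolt saddle clamp

## Task

Draw the U-bolt saddle clamp out of its parking block and set it astride the steel tube of the document stand, both legs down through the slots of the grey bracket. Press lightly and feel along the tube, without pushing the hidden sprung keeper plate to the bottom of its travel, until both legs drop into the keeper's holes; then push the clamp down gently until its bridge is firmly home on the tube's rubber cushion, let go, and leave everything else where it stands.

Things in the scene. Friction and masses are not known exactly. Their poses are not given: they have to be found in the camera images.
- saddle_clamp: U-bolt saddle clamp, 100 to 170 g, upright in the parking block at the start: an aluminium bridge 10 x 48 x 34 mm (x, y, z) on two round steel legs, 8 mm thick, 60 mm long, at y = +-19 mm. Origin: middle of the bridge's underside; the bridge spans z = 0 to +34 mm. Grip it from above across its 10 mm (along its x), fingertips at least 4 mm above the underside, where cushion and tube lie when it is home
- leg_tips (a point): point midway between the tips of the clamp's legs, 60 mm under the clamp's origin; the last 3 mm of the legs are tapered
- parking_block: white fixed block, 50 x 78 x 66 mm high on a 62 x 90 x 6 mm foot, with two loose 13 mm square holes 38 mm apart along its y; origin at the centre of its underside. The clamp's legs stand in the holes, its bridge rests on the block's top: it must be lifted straight up more than 60 mm to come free
- bracket: grey fixed metal box, 80 x 96 x 51 mm (x, y, z) on a flange 124 x 96 x 4 mm; origin at the centre of its underside. Its top has two slots at y = +-19 mm, centred at x = 0, 35 mm long along x and 15 mm wide, for the clamp's legs. Tube and box are rigid: press the clamp on them with some 10 N, over 40 N is too much
- seat (a point): top of a 50 x 18 mm black rubber cushion on the fixed tube, 79 mm above the bracket's origin: home, the clamp's origin is at this height. The cushion gives up to 4 mm, 5 N per mm. The 22 mm tube lies along the bracket's x at y = 0 (axis z = 64 mm) from x = -92 to +115 mm, where it bends up to a white document plate (lip at x = +104 mm, top z = 250 mm). Cradles hold it at x = +-33 mm
- keeper_level (a point): point in the box, 38 mm above the bracket's origin: the level (not the place) of the keeper's top when unloaded. The keeper is a hidden plate under the slots with two chamfered 11 mm holes, 14 mm at the mouth, at bracket y = +-19 mm. Their x is not reported: both at one x from -8 to +8 mm, to be found by feel. Leg tips meet the plate 19 mm before the clamp is home
- keeper_plate (a joint): how far the hidden keeper plate is pushed down against its springs, m: 0 up, 0.008 hard bottom; 2.5 N to start, then 2.5 N per mm (10 N at 3 mm). Beyond 7.5 mm (21 N), at the bottom, it is overloaded. It never moves sideways. When legs that press on it and slide along the bracket's x meet the holes, it springs up to 0 and the force on the tool drops
- tape_dispenser: weighted wooden tape dispenser, 150 x 52 x 77 mm, long side along its own x; a bystander that trades places with the parking block
- vial_clear: white capped vial, 37 mm across, 60 mm tall; bystander
- vial_orange: orange vial with white cap, 47 mm across, 74 mm tall; bystander
- stock_bottle: white bottle with screw cap, 48 mm across, 85 mm tall; bystander
- stapler: black stapler 152 x 40 x 57 mm; bystander
- gel_pump: clear pump bottle, 56 x 72 x 182 mm; bystander
- sticky_block: block of yellow sticky notes 74 x 74 x 16 mm; bystander
Not all that is in view belongs to the job. Of the things that look like the saddle_clamp, the smaller one is meant.

How it is judged:
By the outcome, as a careful person would: the job done as asked, in the order asked, and still so for the second after the job is handed in, with the robot touching nothing.
It also fails if it takes over 51 s, if anything falls off the work surface, if the arm or the gripper's body presses on something with over 40 N, if the wrist force passes 120 N, or if a joint passes its speed limit or range.

## Robot

A 6-joint arm with a two-finger parallel gripper is mounted at the origin on a cart in front of the work surface, level with it; the furniture and walls round the work are solid. World frame = base frame: x ahead of the robot, y to its left, z up, the work surface at z = 0. Lengths are in mm, angles in rad, forces in N, time in s.
With the tool pointing down it reaches from about 275 to 725 mm from the base axis. Payload 15.9 kg.
Tool frame: the origin (TCP) lies at the very end of the fingers, on their centre line; the grasp point (between the pads) lies 19 mm behind it (manip.tcp_to_grasp is the z of the grasp point in the tool frame, in mm); z points along the fingers, y is the line along which they close (so a half turn about z gives the same grasp; the last joint's range is limited). The gripper opens to 85 mm and grips with 20 to 120 N. Pads are 22 mm wide; open, the fingers measure 114 mm over their backs; the gripper's body (76 mm by 85 mm) begins 54 mm behind the grasp point. The pads swing forward as they close: fully open they stand 13 mm farther back than shut.
Start: joints at [-1.145, 0.213, -0.034, 1.323, 0, 1.571], TCP at [206.517, -455.342, 231.306] pointing down, gripper open.
Joint ranges: [-2.98, 2.98], [-0.74, 1.72], [-1.14, 1.35], [-2.1, 2.04], [-1.57, 1.44], [-3.14, 3.14]. Speed limits (rad/s): [1.89, 1.89, 2.39, 2.57, 3.14, 3.14].

## Interface

Orientations are given as a unit quaternion [x, y, z, w].
In Python, from plant import monitor, get_image, camera_params, order, nets, manip gives the robot as it stands. The module is installed in compiled form; this text tells all that it offers.
- The arm moves only by the tool drive_tool, never from a script. Its arguments are lists of equal length, an entry for each row: "xyz": the shift along the tool's x, y, z scaled (see below), a list of three; "turn": the turn, a rotation vector about the tool's x, y, z scaled (see below), a list of three. A call has 1 to 5 rows; each row shifts and turns the commanded pose from where the row before left it, along the tool's axes as they then stand; what a row does not reach is not made up. The controller multiplies each number of a shift by 0.025 m and each number of a turn by 0.1 rad. A row lasts 1/12 s, in which the tool goes at most 41.7 mm and 7.16 degrees, less where a joint would pass 70% of its speed; a pose out of reach is approached as far as the arm can. A call with a number of a shift or a turn outside -1 to 1 is refused whole. A call with a gripper value outside its range is refused whole. "gripper" is the gripper command: -1 is fully open, 1 is shut, values between are in proportion, set as the call begins (left out, the last holds). The fingers move at their own pace and stop on an object; the grip force is fixed at half the most. Time passes only in rows, so rows that do not move let the fingers close. It gives the time, the measured TCP pose, the force, the opening and the grip force at its end, in the units of the state.
- monitor.observe(): the state, without advancing time (a new reading comes with each control period).
- get_image(name): name is "scene" or "top"; returns the picture (420x560x3 uint8, red, green, blue); there is no depth.
- camera_params(name): a dict with "mtx" (3x3 intrinsics, pixels), "T" (4x4, takes a point from camera to world coordinates). Camera axes: x right, y down, z forward; pixel columns grow to the right and rows downward; lengths in mm; the calibration is good to about 2 mm. A picture is of the moment at which its call begins. camera_params takes no time and is no camera call.
- order.sign_off(): hands the job in; it is judged then, once.
Trained networks look in the newest picture that a camera, given by its name, has taken for a name from the list of things; names that differ only in an ending like _2 or _b are one class to them, and where a whole thing is asked for, a point or a joint stands for the part that bears it (a point fixed in the world has none). Each returns a list of dicts, best first, with "confidence" (0 to 1); they miss things now and then, are a little off and sometimes report something else, mostly with a low value. They report only what shows in the picture. A call takes as long as a camera call. They do not tell look-alikes from the thing itself.
- nets.cut_out(label, camera): "pixels" (420x560 bool, what is visible of it) and "point" ([row, column] in pixels, amid what is visible of it).
- nets.spot_point(label, camera): "point" ([row, column] in pixels: a listed point, or the origin of a listed thing).
The state is a dict: "time_s": time; "q": joint angles; "dq": joint speeds; "tau": joint torques, N m; "ee_pos": TCP position; "tcp_rot": TCP orientation; "ft_force": force on the tool from outside, world axes, zero at the start; "wrist_torque": the same for the moment, N m; "grip_width": opening from 0.0 (shut) to 1.0 (fully open); "gripper_force": force on a finger pad.
Only numpy, scipy, OpenCV 4.12 (cv2) and the standard library are available. Lean on these libraries where they do the work, as an engineer would, in place of code of your own. Each camera call takes 0.05 s, during which the arm holds its last target. There are 200 camera calls.

## Working session

There is one attempt and no reset: what is moved stays moved. The work goes in short steps, Python scripts to look and compute and a tool call to move; the robot and the scene stay as the last step left them, time stands still between calls to the robot, and variables do not carry over. Pictures are saved under pics/ and viewed, at most 10 in all, crops included, and the job is handed in when it is done.

Besides the shell and the picture viewer there is one more tool, called after "Call:" in YAML: its name, and indented under it one key for each argument. drive_tool: Moves the arm, as the interface text tells. Shifts and turns lie within -1 to 1; 1 stands for 0.025 m of shift or 0.1 rad of turn. Its arguments: {"type":"object","properties":{"xyz":{"type":"array"},"turn":{"type":"array"},"gripper":{"type":"number"}},"required":["xyz","turn"]}

```bash
mkdir -p pics; cat > h.py <<'E'
import numpy as np, cv2
from plant import monitor, get_image, camera_params, order, nets, manip
def ray(cam,rc):
    p=camera_params(cam);T=np.array(p["T"]);d=T[:3,:3]@np.linalg.inv(p["mtx"])@[rc[1],rc[0],1];return T[:3,3],d
def at_z(cam,rc,z):
    o,d=ray(cam,rc);return o+d*(z-o[2])/d[2]
def proj(cam,P):
    p=camera_params(cam);T=np.linalg.inv(np.array(p["T"]));c=T[:3,:3]@P+T[:3,3];u=np.array(p["mtx"])@c;return u[1]/u[2],u[0]/u[2]
def tri(a,b):
    o1,d1=ray("scene",a);o2,d2=ray("top",b);d1/=np.linalg.norm(d1);d2/=np.linalg.norm(d2)
    s=np.linalg.lstsq(np.c_[d1,-d2],o2-o1,rcond=None)[0];A=o1+s[0]*d1;B=o2+s[1]*d2;return (A+B)/2,np.linalg.norm(A-B)
def save(n,im,k=1): cv2.imwrite(f"pics/{n}.png",cv2.resize(im[:,:,::-1],None,fx=k,fy=k,interpolation=cv2.INTER_CUBIC))
E
python3 - <<'E'
from h import *
a=get_image("scene");b=get_image("top");save("s0",a,1.4);save("t0",b,1.4)
for c in("scene","top"):
    print(c,camera_params(c)["T"][:,3])
    for l in("saddle_clamp","leg_tips","parking_block","bracket","seat","keeper_level"):
        print(l,[(np.round(r["point"],1).tolist(),round(r["confidence"],2)) for r in nets.spot_point(l,c)])
print(monitor.observe(),manip.tcp_to_grasp)
E
```

```text
scene [-278.31397739 -860.82825444  608.31790075    1.        ]
saddle_clamp [([253.2, 348.9], 0.6), ([195.5, 240.1], 0.57)]
leg_tips [([222.0, 242.4], 0.65)]
parking_block [([275.6, 285.3], 0.73), ([275.2, 346.5], 0.69)]
bracket [([252.3, 347.7], 0.74), ([234.9, 276.2], 0.59), ([220.1, 280.5], 0.33)]
seat [([207.0, 281.5], 0.91)]
keeper_level [([221.8, 278.7], 0.74), ([272.2, 346.2], 0.35)]
top [ 3.17700484e+02 -1.51678897e+02  1.27391523e+03  1.00000000e+00]
saddle_clamp [([227.2, 404.7], 0.56), ([229.7, 259.7], 0.49), ([161.5, 355.6], 0.46)]
leg_tips [([231.0, 260.2], 0.57), ([223.0, 309.6], 0.42)]
parking_block [([231.8, 391.5], 0.79)]
bracket [([224.7, 309.9], 0.56), ([232.7, 396.4], 0.42)]
seat [([223.4, 310.3], 0.96)]
keeper_level [([224.4, 307.5], 0.81)]
{'time_s': 0.7, 'q': array([-1.14502920e+00,  2.12847112e-01, -3.43943122e-02,  1.32347759e+00,
        2.65735394e-05,  1.57080118e+00]), 'dq': array([ 0.00125245, -0.00024433,  0.00083972,  0.00131486,  0.00176902,
        0.00045891]), 'tau': array([-3.87582586e-04, -6.85824323e+01,  4.87274945e+01,  8.60523833e-04,
        1.48685041e-05, -3.48245209e-06]), 'ee_pos': array([ 206.51701257, -455.3567414 ,  231.3345416 ]), 'tcp_rot': array([9.77426254e-01, 2.11276873e-01, 2.11540933e-05, 3.49759480e-05]), 'ft_force': array([ 0.27094332,  1.01559663, -0.14181228]), 'wrist_torque': array([-0.01770589,  0.0395022 , -0.00383619]), 'gripper_force': 0.0, 'grip_width': 0.9962496098751318} -18.700000000000003
```

View pics/s0.png

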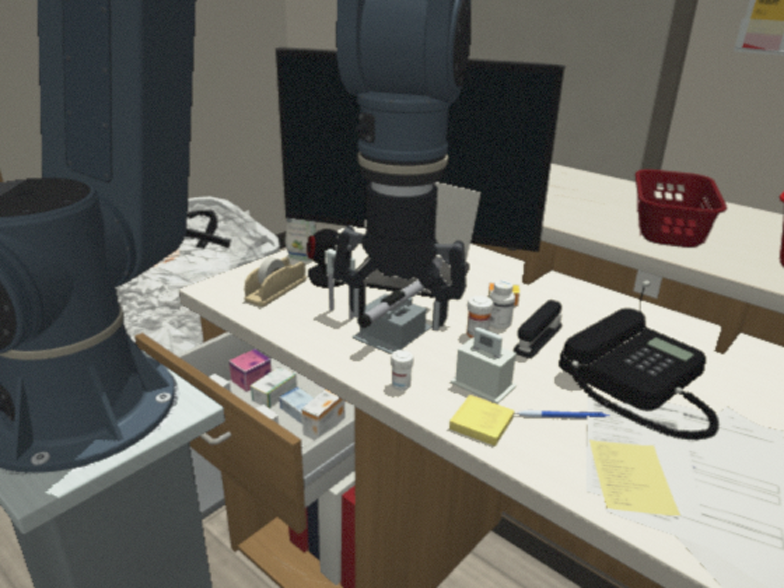

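View pics/t0.png

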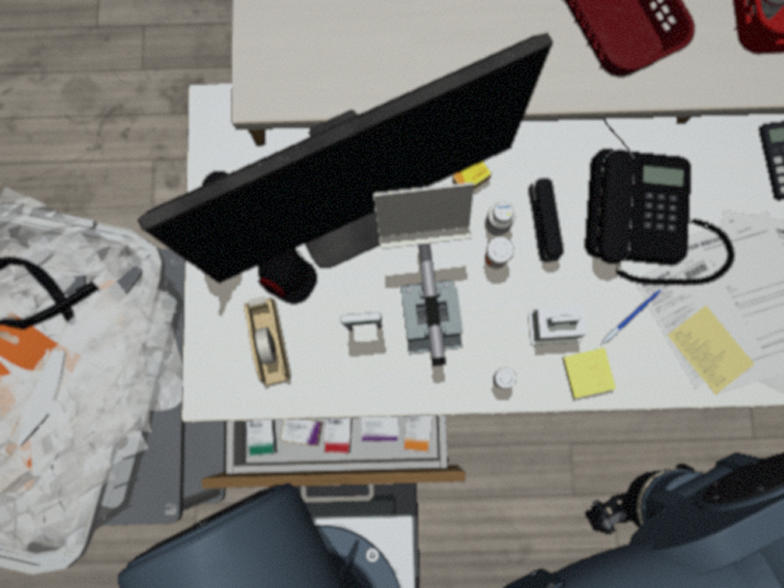

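The scene picture shows the clamp on the white block at about (488,345), with the grey bracket at (395,320). The top picture shows the block with its clamp at (560,322), a free-standing U-shaped look-alike at (361,322), and the bracket at (432,315).

Candidates in native top pixels (row, col): 
- the clamp in the parking block, about (230,403)
- the free-standing U-shape, about (230,259)
- the net's (161,355), which is a vial

By the description I choose the one in the block and will check it in a crop.

```bash
python3 - <<'E'
from h import *
a=get_image("scene");b=get_image("top")
z=lambda im,r,c,n=(60,80),k=5:cv2.resize(im[r-n[0]//2:r+n[0]//2,c-n[1]//2:c+n[1]//2],None,fx=k,fy=k,interpolation=cv2.INTER_CUBIC)
save("crop1",np.vstack([np.hstack([z(b,230,400),z(b,225,308)]),np.hstack([z(a,250,348),z(b,230,258)])]))
print(camera_params("top")["mtx"],camera_params("top")["T"])
for l in("saddle_clamp","parking_block","bracket"):
  for r in nets.cut_out(l,"top"):
    m=r["pixels"];rc=np.argwhere(m)
    if len(rc)<20: continue
    rect=cv2.minAreaRect(rc.astype(np.float32))
    print(l,r["confidence"],r["point"],len(rc),[np.round(x,1) for x in rect], at_z("top",rect[0],{"saddle_clamp":100,"parking_block":66,"bracket":51}[l]))
sc={"a":(253.2,348.9),"decoy":(195.5,240.1)}
print("tri clamp",tri((253.2,348.9),(227.2,404.7)),"decoy",tri((195.5,240.1),(229.7,259.7)),"seat",tri((207,281.5),(223.4,310.3)))
print("clamp z66/72",at_z("top",(227.2,404.7),66),"scene",at_z("scene",(253.2,348.9),66),at_z("scene",(253.2,348.9),72))
print("block",at_z("top",(231.8,391.5),0),at_z("scene",(275.2,346.5),0))
print("bracket",at_z("top",(224.7,309.9),0),at_z("scene",(234.9,276.2),0))
print("seat",at_z("top",(223.4,310.3),79),at_z("scene",(207,281.5),79),"kl",at_z("top",(224.4,307.5),38),at_z("scene",(221.8,278.7),38))
E
```

```text
[[512.76930479   0.         283.47222406]
 [  0.         512.76930479 213.35928792]
 [  0.           0.           1.        ]] [[-2.82146757e-02 -9.86211937e-01  1.63064241e-01  3.17700484e+02]
 [-9.99559239e-01  2.93424139e-02  4.51110006e-03 -1.51678897e+02]
 [-9.23359918e-03 -1.62865089e-01 -9.86605141e-01  1.27391523e+03]
 [ 0.00000000e+00  0.00000000e+00  0.00000000e+00  1.00000000e+00]]
saddle_clamp 0.69 [229.2, 257.4] 252 [array([229.1, 257.6]), array([10.5, 29.1]), np.float64(5.2)] [476.60134639 -85.53939376 100.        ]
saddle_clamp 0.59 [227.6, 406.7] 107 [array([228. , 402.5]), array([ 5.2, 23.3]), np.float64(5.7)] [ 469.26590415 -419.54945014  100.        ]
parking_block 0.97 [234.0, 396.9] 899 [array([232.1, 397.6]), array([25.9, 40.5]), np.float64(4.1)] [ 464.33599181 -415.11610393   66.        ]
bracket 0.73 [168.0, 308.5] 4847 [array([197.3, 309.2]), array([127.5,  71.7]), np.float64(6.3)] [ 557.58774669 -209.65546517   51.        ]
tri clamp (array([ 473.06564992, -429.79613656,   63.06095521]), np.float64(8.764977306055247)) decoy (array([472.60067788, -86.58591514,  91.07617282]), np.float64(9.931910952083756)) seat (array([ 488.30194894, -208.99822582,   93.79211846]), np.float64(2.952901743601523))
clamp z66/72 [ 475.5320731  -432.63488479   66.        ] scene [ 464.80877975 -429.75307008   66.        ] [ 456.58715081 -434.52232276   72.        ]
block [ 473.54764719 -414.32071802    0.        ] [ 473.18652441 -424.88161454    0.        ]
bracket [ 497.4666973  -211.28857827    0.        ] [ 497.91355863 -187.05030216    0.        ]
seat [ 489.37825538 -208.64550416   79.        ] [ 511.69335078 -191.08148402   79.        ] kl [ 493.0134732  -203.70266343   38.        ] [ 503.90784979 -189.48785649   38.        ]
```

View pics/crop1.png

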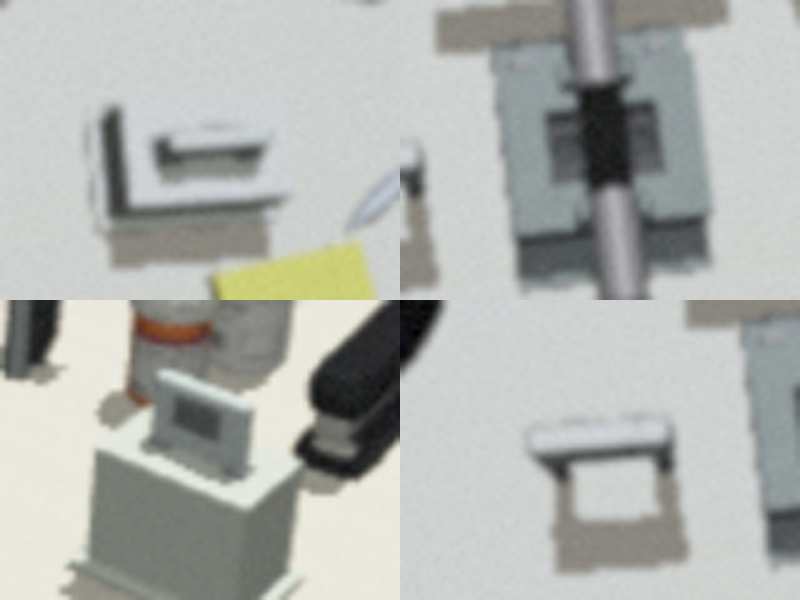

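The crops show the clamp standing in the block (bridge top at about native (226.6,404), 21 px ≈ 48 mm long) and the bracket slots centred near (223.4,309). The free-standing decoy is wider at 29 px, so the one in the block is right. Next I'll overlay a wireframe model to fix the poses.

```bash
cat >> h.py <<'E'
def box(cx,cy,yaw,x0,x1,y0,y1,z0,z1):
    c,s=np.cos(yaw),np.sin(yaw);out=[]
    for z in(z0,z1):
        out.append([[cx+c*x-s*y,cy+s*x+c*y,z] for x,y in((x0,y0),(x1,y0),(x1,y1),(x0,y1))])
    return out
def overlay(im,cam,boxes,r,c,n,k):
    o=cv2.resize(im[r-n[0]//2:r+n[0]//2,c-n[1]//2:c+n[1]//2],None,fx=k,fy=k,interpolation=cv2.INTER_CUBIC)
    for b,col in boxes:
        q=[[proj(cam,np.array(P)) for P in f] for f in b]
        for f in q:
            cv2.polylines(o,[np.array([[(x[1]-(c-n[1]//2)+.5)*k,(x[0]-(r-n[0]//2)+.5)*k] for x in f]).astype(int)],True,col,1)
    return o
E
python3 - <<'E'
from h import *
cl=at_z("top",(226.6,404),100);bl=at_z("top",(230.3,401),66);cu=at_z("top",(221.6,309.2),79);sl=at_z("top",(223,308.7),51)
print(cl,bl,cu,sl)
# tube yaw: front end & far visible points (full-res from 1.4x picture), axis top z=75
p=at_z("top",(358/1.4,438/1.4),75);q=at_z("top",(250/1.4,425/1.4),75);print("tube",p,q,np.degrees(np.arctan2(*(q-p)[[1,0]])))
e1=at_z("top",(200+211/5,360+130/5),66);e2=at_z("top",(200+194/5,360+291/5),66);print("block edge deg",np.degrees(np.arctan2((e1-e2)[1],(e1-e2)[0]))-90)
E
```

```text
[ 472.53065612 -423.20991657  100.        ] [ 468.38908729 -423.39606868   66.        ] [ 493.73379058 -206.21499196   79.        ] [ 494.48771413 -206.16558064   51.        ]
tube [ 413.54038025 -212.00438038   75.        ] [ 598.8623846  -196.71530578   75.        ] 4.71622407236329
block edge deg 4.369600892526165
```

```bash
python3 - <<'E'
from h import *
a=get_image("scene");b=get_image("top")
R=(255,0,0);G=(0,255,0);B=(0,0,255)
yc=np.radians(4.5);yb=np.radians(4.7);C=(471,-423.3);K=(494.1,-206.2)
bs=[(box(*C,yc,-5,5,-24,24,66,100),R),(box(*C,yc,-25,25,-39,39,6,66),G),
(box(*K,yb,-40,40,-48,48,4,51),G),(box(*K,yb,-17.5,17.5,-26.5,-11.5,51,51),R),(box(*K,yb,-17.5,17.5,11.5,26.5,51,51),R),(box(*K,yb,-25,25,-9,9,79,79),B)]
n=(60,80)
save("ov",np.vstack([np.hstack([overlay(b,"top",bs,230,400,n,5),overlay(b,"top",bs,222,308,n,5)]),np.hstack([overlay(a,"scene",bs,255,348,n,5),overlay(a,"scene",bs,225,280,n,5)])]))
E
```

```text
(no output)
```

View pics/ov.png

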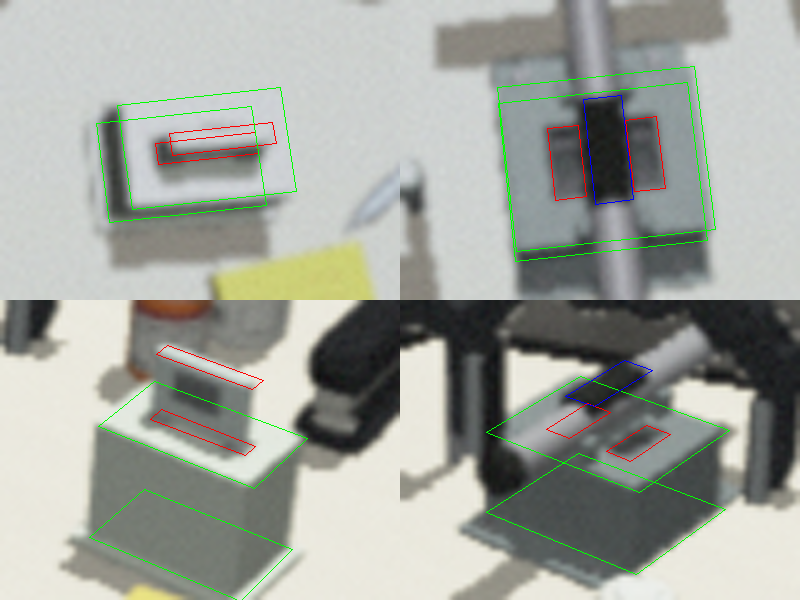

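The model lines up in both views. The clamp sits about 2 mm further in +y, so I take clamp (471,-421.5) at 4.5° and bracket (494,-206) at 4.7°. I'll turn the tool first.

Call:
drive_tool:
  xyz:
    - [0,0,0]
    - [0,0,0]
    - [0,0,0]
    - [0,0,0]
    - [0,0,0]
  turn:
    - [0,0,-1]
    - [0,0,-1]
    - [0,0,-1]
    - [0,0,-1]
    - [0,0,-1]
  gripper: -1

```text
time_s: 1.47
ee_pos: [206.5, -455.3, 231.3]
tcp_rot: [0.894, 0.449, 0.0, 0.0]
ft_force: [0.4, 0.5, 0.5]
grip_width: 0.999
gripper_force: 0.0
```

Call:
drive_tool:
  xyz:
    - [0,0,0]
    - [0,0,0]
    - [0,0,0]
    - [0,0,0]
    - [0,0,0]
  turn:
    - [0,0,-1]
    - [0,0,-1]
    - [0,0,-1]
    - [0,0,-1]
    - [0,0,-1]

```text
time_s: 1.88
ee_pos: [206.5, -455.4, 231.3]
tcp_rot: [0.755, 0.656, -0.0, 0.0]
ft_force: [0.2, -0.3, -0.6]
grip_width: 1.0
gripper_force: 0.0
```

Call:
drive_tool:
  xyz:
    - [0,0,0]
    - [0,0,0]
    - [0,0,0]
  turn:
    - [0,0,-1]
    - [0,0,-1]
    - [0,0,-0.235]

```text
time_s: 2.13
ee_pos: [206.5, -455.3, 231.3]
tcp_rot: [0.677, 0.736, 0.0, -0.0]
ft_force: [0.4, -0.4, 1.1]
grip_width: 1.005
gripper_force: 0.0
```

Call:
drive_tool:
  xyz:
    - [0.05,1,0.3]
    - [0.05,1,0.3]
    - [0.05,1,0.3]
    - [0.05,1,0.3]
    - [0.05,1,0.3]
  turn:
    - [0,0,0]
    - [0,0,0]
    - [0,0,0]
    - [0,0,0]
    - [0,0,0]

```text
time_s: 2.55
ee_pos: [331.8, -439.0, 193.5]
tcp_rot: [0.68, 0.733, -0.0, 0.0]
ft_force: [-0.2, -0.4, 0.4]
grip_width: 1.003
gripper_force: 0.0
```

Call:
drive_tool:
  xyz:
    - [0.05,1,0.4]
    - [0.05,1,0.4]
    - [0.05,1,0.4]
    - [0.05,1,0.4]
    - [0.05,1,0.4]
  turn:
    - [0,0,0]
    - [0,0,0]
    - [0,0,0]
    - [0,0,0]
    - [0,0,0]

```text
time_s: 2.97
ee_pos: [456.0, -422.9, 143.2]
tcp_rot: [0.68, 0.733, -0.0, 0.0]
ft_force: [0.6, 0.3, 0.0]
grip_width: 1.002
gripper_force: 0.0
```

Call:
drive_tool:
  xyz:
    - [0.02,0.65,0]
    - [0,0,0]
  turn:
    - [0,0,0]
    - [0,0,0]

```text
time_s: 3.13
ee_pos: [473.3, -420.4, 142.5]
tcp_rot: [0.679, 0.734, 0.0, -0.001]
ft_force: [1.1, -0.6, 1.4]
grip_width: 1.002
gripper_force: 0.0
```

Call:
drive_tool:
  xyz:
    - [-0.04,-0.1,0.7]
    - [0,0,0.7]
    - [0,0,0.7]
    - [0,0,0.6]
    - [0,0,0]
  turn:
    - [0,0,0]
    - [0,0,0]
    - [0,0,0]
    - [0,0,0]
    - [0,0,0]

```text
time_s: 3.55
ee_pos: [466.8, -421.8, 73.6]
tcp_rot: [0.68, 0.734, -0.0, -0.002]
ft_force: [-0.7, 0.6, -0.9]
grip_width: 1.003
gripper_force: 0.0
```

Call:
drive_tool:
  xyz:
    - [0,0,0]
    - [0,0,0]
    - [0,0,0]
    - [0,0,0]
    - [0,0,0]
  turn:
    - [0,0,0]
    - [0,0,0]
    - [0,0,0]
    - [0,0,0]
    - [0,0,0]
  gripper: 1

```text
time_s: 3.97
ee_pos: [468.8, -423.0, 77.1]
tcp_rot: [0.679, 0.734, -0.0, 0.001]
ft_force: [-0.4, -0.2, 0.8]
grip_width: 0.299
gripper_force: 0.0
```

Call:
drive_tool:
  xyz:
    - [0,0,0]
    - [0,0,0]
    - [0,0,0]
    - [0,0,0]
    - [0,0,0]
  turn:
    - [0,0,0]
    - [0,0,0]
    - [0,0,0]
    - [0,0,0]
    - [0,0,0]

```text
time_s: 4.38
ee_pos: [468.6, -422.8, 76.8]
tcp_rot: [0.679, 0.734, -0.0, 0.0]
ft_force: [-1.5, 1.1, 5.3]
grip_width: 0.101
gripper_force: 58.8
```

Call:
drive_tool:
  xyz:
    - [0,0,-0.3]
    - [0,0,-0.6]
    - [0,0,-0.6]
    - [0,0,-0.7]
    - [0,0,-0.7]
  turn:
    - [0,0,0]
    - [0,0,0]
    - [0,0,0]
    - [0,0,0]
    - [0,0,0]

```text
time_s: 4.8
ee_pos: [468.4, -422.5, 149.8]
tcp_rot: [0.679, 0.734, 0.0, -0.0]
ft_force: [0.0, -1.1, -1.1]
grip_width: 0.099
gripper_force: 58.6
```

Call:
drive_tool:
  xyz:
    - [0,0,-0.7]
    - [0,0,-0.5]
    - [0,0,0]
    - [0,0,0]
  turn:
    - [0,0,0]
    - [0,0,0]
    - [0,0,0]
    - [0,0,0]

```text
time_s: 5.13
ee_pos: [468.8, -422.9, 179.1]
tcp_rot: [0.679, 0.734, 0.0, 0.0]
ft_force: [0.8, 0.4, -1.4]
grip_width: 0.11
gripper_force: 58.8
```

```bash
python3 - <<'E'
from h import *
a=get_image("scene");b=get_image("top");s=monitor.observe();p=s["ee_pos"];print(p,s["tcp_rot"],s["ft_force"],s["grip_width"])
R=(255,0,0)
def m(off): 
    y=np.radians(4.5);z=p[2]-off
    return [(box(p[0],p[1],y,-5,5,-24,24,z,z+34),R),(box(p[0],p[1],y,-4,4,-23,23,z-60,z-60),(0,255,0))]
r,c=[int(v) for v in proj("scene",p)]
r2,c2=[int(v) for v in proj("top",p)]
save("lift",np.hstack([overlay(a,"scene",m(10.8),r+20,c,(100,80),5),overlay(b,"top",m(10.8),r2,c2,(100,80),5)]))
E
```

```text
[ 468.1862073  -422.37354222  177.7900316 ] [ 6.78817690e-01  7.34306521e-01 -4.39446208e-07 -6.90631241e-04] [-0.1920674   0.20542657 -1.47346467] 0.10795843479492846
```

View pics/lift.png

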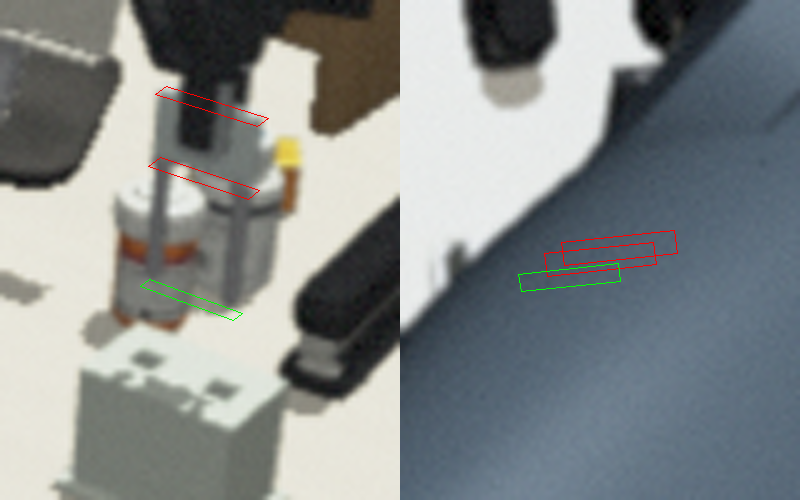

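The clamp is held upright and free of the block, with its leg tips about (270,155) and (305,232) in the crop, close to the model. I'll carry it over the bracket, aiming for bracket x ≈ -10.

Call:
drive_tool:
  xyz:
    - [0.6,0.1,0]
    - [1,0.15,0]
    - [1,0.15,0]
    - [1,0.15,0]
    - [1,0.15,0]
  turn:
    - [0,0,0]
    - [0,0,0]
    - [0,0,0]
    - [0,0,0]
    - [0,0,0]

```text
time_s: 5.65
ee_pos: [476.3, -305.2, 177.6]
tcp_rot: [0.679, 0.734, -0.0, -0.001]
ft_force: [0.3, -0.2, -1.7]
grip_width: 0.103
gripper_force: 58.7
```

Call:
drive_tool:
  xyz:
    - [1,0.15,0]
    - [1,0.15,0]
    - [1,0.15,0]
    - [0.6,0.1,0]
    - [0.35,0.05,0]
  turn:
    - [0,0,0]
    - [0,0,0]
    - [0,0,0]
    - [0,0,0]
    - [0,0,0]

```text
time_s: 6.07
ee_pos: [483.7, -205.1, 178.0]
tcp_rot: [0.678, 0.735, -0.0, -0.001]
ft_force: [-0.9, -0.3, -0.9]
grip_width: 0.102
gripper_force: 58.7
```

Call:
drive_tool:
  xyz:
    - [0,0,0.2]
    - [0,0,0]
    - [0,0,0]
    - [0,0,0]
  turn:
    - [0,0,0]
    - [0,0,0]
    - [0,0,0]
    - [0,0,0]

```text
time_s: 6.4
ee_pos: [483.9, -207.9, 173.4]
tcp_rot: [0.679, 0.734, -0.0, -0.0]
ft_force: [-0.4, -0.2, -1.6]
grip_width: 0.103
gripper_force: 58.7
```

```bash
cat >h2.py <<'E'
from h import *
def show(n):
    a=get_image("scene");b=get_image("top");s=monitor.observe();p=s["ee_pos"];q=s["tcp_rot"];print(p,q,s["ft_force"],s["grip_width"])
    y=np.radians(4.6);yb=np.radians(4.7);z=p[2]-10.8;K=(494.1,-206.2);R=(255,0,0);G=(0,255,0)
    d=p[:2]-K;print("bracket xy",np.cos(yb)*d[0]+np.sin(yb)*d[1],-np.sin(yb)*d[0]+np.cos(yb)*d[1],"height over home",z-79)
    bs=[(box(p[0],p[1],y,-5,5,-24,24,z,z+34),R),(box(p[0],p[1],y,-4,4,-23,23,z-60,z-60),(0,0,255)),
    (box(*K,yb,-17.5,17.5,-26.5,-11.5,51,51),G),(box(*K,yb,-17.5,17.5,11.5,26.5,51,51),G),(box(*K,yb,-25,25,-9,9,79,79),G)]
    save(n,np.hstack([overlay(a,"scene",bs,205,278,(100,80),5),overlay(b,"top",bs,222,308,(100,80),5)]))
E
python3 -c "
from h2 import *
show('over')"
```

```text
[ 484.03797169 -207.78110747  173.68404908] [ 6.79185701e-01  7.33966467e-01 -5.94556447e-05 -6.55408571e-05] [-0.31687694  0.31465522 -1.68800543] 0.10331855267695789
bracket xy -10.157747188843599 -0.7513232226680623 height over home 83.88404908391075
```

View pics/over.png

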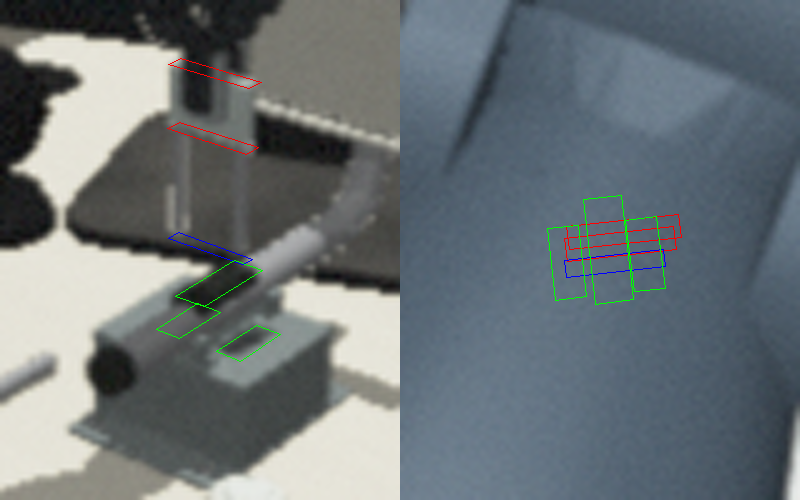

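The overlay matches the bridge, legs and slots within about a millimetre. I'll descend to the slots and then go slowly.

Call:
drive_tool:
  xyz:
    - [0.02,0,0.5]
    - [0,0,0.5]
    - [0,0,0.5]
    - [0,0,0.3]
    - [0,0,0]
  turn:
    - [0,0,0]
    - [0,0,0]
    - [0,0,0]
    - [0,0,0]
    - [0,0,0]

```text
time_s: 6.92
ee_pos: [483.3, -206.6, 127.4]
tcp_rot: [0.679, 0.734, -0.0, -0.001]
ft_force: [-0.5, 0.4, -1.5]
grip_width: 0.105
gripper_force: 58.7
```

Call:
drive_tool:
  xyz:
    - [0,0,0.2]
    - [0,0,0.2]
    - [0,0,0.2]
    - [0,0,0]
    - [0,0,0]
  turn:
    - [0,0,0]
    - [0,0,0]
    - [0,0,0]
    - [0,0,0]
    - [0,0,0]

```text
time_s: 7.33
ee_pos: [484.0, -206.5, 113.7]
tcp_rot: [0.679, 0.734, -0.0, -0.0]
ft_force: [-0.3, -0.2, -0.7]
grip_width: 0.1
gripper_force: 58.7
```

Call:
drive_tool:
  xyz:
    - [0,0,0.08]
    - [0,0,0.04]
    - [0,0,0]
    - [0,0,0]
  turn:
    - [0,0,0]
    - [0,0,0]
    - [0,0,0]
    - [0,0,0]

```text
time_s: 7.67
ee_pos: [484.1, -206.6, 110.9]
tcp_rot: [0.679, 0.734, 0.0, 0.0]
ft_force: [0.3, 0.4, -2.0]
grip_width: 0.099
gripper_force: 58.7
```

Call:
drive_tool:
  xyz:
    - [0,0,0.04]
    - [0,0,0.04]
    - [0,0,0]
    - [0,0,0]
  turn:
    - [0,0,0]
    - [0,0,0]
    - [0,0,0]
    - [0,0,0]

```text
time_s: 8.0
ee_pos: [484.1, -206.6, 108.8]
tcp_rot: [0.679, 0.734, -0.0, 0.0]
ft_force: [0.6, 0.5, -1.1]
grip_width: 0.104
gripper_force: 58.8
```

Call:
drive_tool:
  xyz:
    - [0,0,0.04]
    - [0,0,0.04]
    - [0,0,0]
    - [0,0,0]
  turn:
    - [0,0,0]
    - [0,0,0]
    - [0,0,0]
    - [0,0,0]

```text
time_s: 8.33
ee_pos: [484.2, -206.6, 107.0]
tcp_rot: [0.679, 0.734, 0.0, 0.0]
ft_force: [-0.8, 0.1, 4.7]
grip_width: 0.103
gripper_force: 59.7
```

Contact at the expected height. I'll press a little more, then slide along +x.

Call:
drive_tool:
  xyz:
    - [0,0,0.04]
    - [0,0,0]
    - [0,0,0]
  turn:
    - [0,0,0]
    - [0,0,0]
    - [0,0,0]

```text
time_s: 8.58
ee_pos: [484.3, -206.6, 106.1]
tcp_rot: [0.679, 0.734, 0.0, 0.0]
ft_force: [-1.4, 0.7, 8.1]
grip_width: 0.101
gripper_force: 59.9
```

Call:
drive_tool:
  xyz:
    - [0,0.04,0]
    - [0,0.04,0]
    - [0,0,0]
  turn:
    - [0,0,0]
    - [0,0,0]
    - [0,0,0]

```text
time_s: 8.83
ee_pos: [485.8, -206.5, 106.0]
tcp_rot: [0.679, 0.734, -0.0, -0.0]
ft_force: [-3.8, -0.8, 6.4]
grip_width: 0.104
gripper_force: 60.0
```

Call:
drive_tool:
  xyz:
    - [0,0.04,0]
    - [0,0.04,0]
    - [0,0,0]
  turn:
    - [0,0,0]
    - [0,0,0]
    - [0,0,0]

```text
time_s: 9.08
ee_pos: [487.8, -206.3, 105.9]
tcp_rot: [0.679, 0.734, -0.0, -0.0]
ft_force: [-3.7, 0.3, 7.1]
grip_width: 0.104
gripper_force: 60.0
```

Call:
drive_tool:
  xyz:
    - [0,0.04,0]
    - [0,0.04,0]
    - [0,0,0]
  turn:
    - [0,0,0]
    - [0,0,0]
    - [0,0,0]

```text
time_s: 9.33
ee_pos: [489.8, -206.2, 105.9]
tcp_rot: [0.679, 0.734, -0.0, -0.0]
ft_force: [-2.8, 0.6, 6.7]
grip_width: 0.105
gripper_force: 59.9
```

Call:
drive_tool:
  xyz:
    - [0,0.04,0]
    - [0,0.04,0]
    - [0,0,0]
  turn:
    - [0,0,0]
    - [0,0,0]
    - [0,0,0]

```text
time_s: 9.58
ee_pos: [492.2, -205.9, 105.6]
tcp_rot: [0.679, 0.734, 0.0, -0.0]
ft_force: [0.6, -0.1, -1.6]
grip_width: 0.1
gripper_force: 58.9
```

The vertical force dropped to the clamp's weight alone, so the legs are in the holes. I'll nudge +1 mm to centre and lower gently.

Call:
drive_tool:
  xyz:
    - [0,0.03,0]
    - [0,0,0]
    - [0,0,0]
  turn:
    - [0,0,0]
    - [0,0,0]
    - [0,0,0]

```text
time_s: 9.83
ee_pos: [492.8, -205.8, 105.7]
tcp_rot: [0.679, 0.734, -0.0, -0.0]
ft_force: [0.2, -0.1, -1.4]
grip_width: 0.105
gripper_force: 58.9
```

Call:
drive_tool:
  xyz:
    - [0,0,0.04]
    - [0,0,0.04]
    - [0,0,0]
    - [0,0,0]
  turn:
    - [0,0,0]
    - [0,0,0]
    - [0,0,0]
    - [0,0,0]

```text
time_s: 10.17
ee_pos: [492.7, -205.8, 103.7]
tcp_rot: [0.679, 0.734, -0.0, -0.0]
ft_force: [-0.2, -0.1, 0.1]
grip_width: 0.102
gripper_force: 58.9
```

Call:
drive_tool:
  xyz:
    - [0,0,0.08]
    - [0,0,0.08]
    - [0,0,0]
    - [0,0,0]
  turn:
    - [0,0,0]
    - [0,0,0]
    - [0,0,0]
    - [0,0,0]

```text
time_s: 10.5
ee_pos: [492.7, -205.8, 99.7]
tcp_rot: [0.679, 0.734, -0.0, -0.0]
ft_force: [0.3, -0.9, -1.8]
grip_width: 0.108
gripper_force: 58.9
```

Call:
drive_tool:
  xyz:
    - [0,0,0.08]
    - [0,0,0.08]
    - [0,0,0]
    - [0,0,0]
  turn:
    - [0,0,0]
    - [0,0,0]
    - [0,0,0]
    - [0,0,0]

```text
time_s: 10.83
ee_pos: [492.7, -205.8, 95.6]
tcp_rot: [0.679, 0.734, -0.0, -0.0]
ft_force: [-1.0, -0.9, -1.7]
grip_width: 0.102
gripper_force: 58.9
```

Call:
drive_tool:
  xyz:
    - [0,0,0.06]
    - [0,0,0.04]
    - [0,0,0]
    - [0,0,0]
  turn:
    - [0,0,0]
    - [0,0,0]
    - [0,0,0]
    - [0,0,0]

```text
time_s: 11.17
ee_pos: [492.8, -205.9, 93.3]
tcp_rot: [0.679, 0.734, -0.0, -0.0]
ft_force: [0.5, -0.2, -0.9]
grip_width: 0.102
gripper_force: 58.9
```

Call:
drive_tool:
  xyz:
    - [0,0,0.06]
    - [0,0,0.04]
    - [0,0,0]
    - [0,0,0]
  turn:
    - [0,0,0]
    - [0,0,0]
    - [0,0,0]
    - [0,0,0]

```text
time_s: 11.5
ee_pos: [492.8, -205.8, 90.7]
tcp_rot: [0.679, 0.734, -0.0, -0.0]
ft_force: [-0.4, -0.1, -0.9]
grip_width: 0.104
gripper_force: 58.9
```

Call:
drive_tool:
  xyz:
    - [0,0,0.04]
    - [0,0,0]
    - [0,0,0]
  turn:
    - [0,0,0]
    - [0,0,0]
    - [0,0,0]

```text
time_s: 11.75
ee_pos: [492.8, -205.9, 89.8]
tcp_rot: [0.679, 0.734, 0.0, -0.0]
ft_force: [0.0, -0.1, -1.0]
grip_width: 0.104
gripper_force: 58.9
```

Call:
drive_tool:
  xyz:
    - [0,0,0.04]
    - [0,0,0]
    - [0,0,0]
  turn:
    - [0,0,0]
    - [0,0,0]
    - [0,0,0]

```text
time_s: 12.0
ee_pos: [493.0, -205.9, 89.0]
tcp_rot: [0.679, 0.734, 0.0, 0.0]
ft_force: [0.8, -0.6, 1.6]
grip_width: 0.101
gripper_force: 59.4
```

Call:
drive_tool:
  xyz:
    - [0,0,0.04]
    - [0,0,0]
    - [0,0,0]
  turn:
    - [0,0,0]
    - [0,0,0]
    - [0,0,0]

```text
time_s: 12.25
ee_pos: [493.2, -206.0, 88.2]
tcp_rot: [0.679, 0.734, 0.0, 0.0]
ft_force: [-0.7, -0.2, 5.8]
grip_width: 0.107
gripper_force: 60.0
```

Call:
drive_tool:
  xyz:
    - [0,0,0.04]
    - [0,0,0]
    - [0,0,0]
  turn:
    - [0,0,0]
    - [0,0,0]
    - [0,0,0]

```text
time_s: 12.5
ee_pos: [493.3, -206.1, 87.4]
tcp_rot: [0.679, 0.734, 0.0, 0.001]
ft_force: [-1.0, -0.4, 10.6]
grip_width: 0.099
gripper_force: 60.6
```

Firmly home at about 10 N. Now I'll release and back straight up.

Call:
drive_tool:
  xyz:
    - [0,0,0]
    - [0,0,0]
    - [0,0,0]
    - [0,0,0]
    - [0,0,0]
  turn:
    - [0,0,0]
    - [0,0,0]
    - [0,0,0]
    - [0,0,0]
    - [0,0,0]
  gripper: -0.2

```text
time_s: 12.92
ee_pos: [492.7, -205.8, 86.7]
tcp_rot: [0.679, 0.734, -0.0, -0.0]
ft_force: [0.2, -0.2, -0.8]
grip_width: 0.599
gripper_force: 0.0
```

Call:
drive_tool:
  xyz:
    - [0,0,-0.2]
    - [0,0,-0.5]
    - [0,0,-0.7]
    - [0,0,-0.8]
    - [0,0,-0.8]
  turn:
    - [0,0,0]
    - [0,0,0]
    - [0,0,0]
    - [0,0,0]
    - [0,0,0]

```text
time_s: 13.33
ee_pos: [492.6, -205.8, 162.9]
tcp_rot: [0.679, 0.734, -0.0, -0.0]
ft_force: [0.4, -0.1, 0.4]
grip_width: 0.601
gripper_force: 0.0
```

Call:
drive_tool:
  xyz:
    - [0,0,-0.6]
    - [0,0,-0.6]
    - [0,0,0]
    - [0,0,0]
    - [0,0,0]
  turn:
    - [0,0,0]
    - [0,0,0]
    - [0,0,0]
    - [0,0,0]
    - [0,0,0]

```text
time_s: 13.75
ee_pos: [492.6, -205.8, 191.3]
tcp_rot: [0.679, 0.734, -0.0, -0.0]
ft_force: [0.1, -0.7, -0.6]
grip_width: 0.598
gripper_force: 0.0
```

```bash
python3 - <<'E'
from h import *
a=get_image("scene");print(monitor.observe()["ft_force"])
yb=np.radians(4.7);K=(492.9,-206.1)
bs=[(box(*K,yb,-5,5,-24,24,79,113),(255,0,0))]
save("end",np.hstack([overlay(a,"scene",[],215,280,(100,80),5),overlay(a,"scene",bs,215,280,(100,80),5)]))
E
```

```text
[-0.27546838  0.72520842  0.33887803]
```

View pics/end.png

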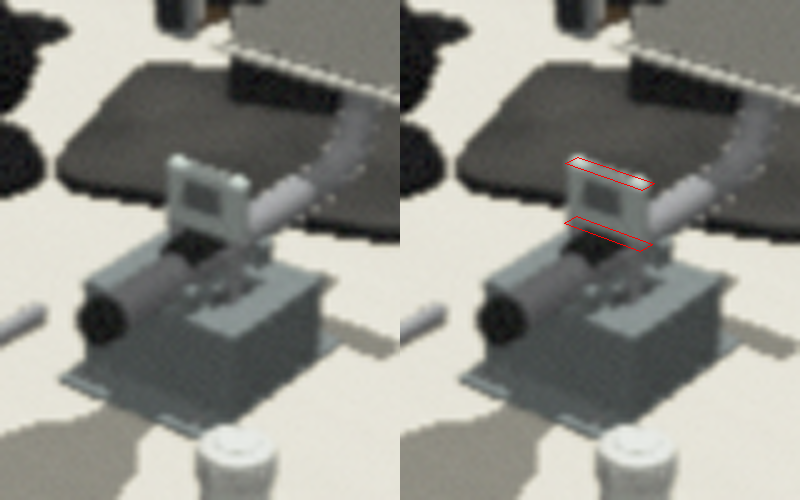

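The clamp stands upright on the cushion (bridge from about (175,160) to (245,185) in the crop), on the home model, and the gripper is clear.

```bash
python3 -c "
from plant import order
print(order.sign_off())"
```

```text
the job is handed in; nothing more can be done
None
```

The job is handed in: the saddle clamp sits home on the tube's cushion with both legs in the keeper's holes, pressed with about 10 N and released, and the arm touched nothing else (13.8 s of the 51 s used).

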